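# Turn the blue ink pad lid-down

## Task

Ink pads keep best lying lid-down. Take the closed blue ink pad box from its sloping rest, turn it over, and set it lid-down on the empty rest, with its end on the ledge. The lid is loose, so keep lid and base pinched together all the way and never let the box come open; leave the red ink pad box as it is.

Things in the scene. Friction and masses are not known exactly. Their poses are not given: they have to be found in the camera images.
- blue_box (a point): Centre of the closed blue pad box, 104 mm long, 66 mm wide and 24 mm thick, 0.14 kg: white base (12 mm) under a loose blue slip-on lid (12 mm, lifts off). Axes fixed in the base: x along the length, z from base to lid. At the start lid up on a rest like the empty one, +x straight down the slope; the upper 54 mm stick out past the board, both faces free: pinch there (24 mm) from above, fingers pointing down the slope.
- blue_lid_top (a point): Centre of the outer face of the blue lid; closed, it lies 12 mm from blue_box along +z. Axes as blue_box.
- empty_rest_seat (a point): Where the box's centre lies when seated on the empty wooden rest (fixed), 70 mm above the table. Rest axes: z up, x level. Its board (74 mm wide) faces up and +x, falling towards +x at 50 degrees below level. It starts at a square ledge 34 mm deep at its foot and is 50 mm long; the seat is 52 mm up-slope of the ledge, 12 mm out from the board. Foot 120 x 90 mm; top edge 60 mm high.
- red_box_mid (a point): Centre of the red-lidded pad box, same size and axes as the blue one, lid up on a third like rest. To be left alone.

How it is judged:
By the outcome, as a careful person would: the job done as asked, in the order asked, and still so for the second after the job is handed in, with the robot touching nothing.
It also fails if it takes over 38 s, if anything falls off the work surface, if the arm or the gripper's body presses on something with over 40 N, if the wrist force passes 120 N, or if a joint passes its speed limit or range.

## Robot

A 6-joint arm with a two-finger parallel gripper is mounted at the origin on the work surface. World frame = base frame: x ahead of the robot, y to its left, z up, the work surface at z = 0. Lengths are in mm, angles in rad, forces in N, time in s.
With the tool pointing down it reaches from about 275 to 775 mm from the base axis. Payload 14.6 kg.
Tool frame: the origin (TCP) lies at the very end of the fingers, on their centre line; the grasp point (between the pads) lies 19 mm behind it; z points along the fingers, y is the line along which they close (so a half turn about z gives the same grasp; the last joint's range is limited). The gripper opens to 85 mm and grips with 20 to 120 N. Pads are 22 mm wide; open, the fingers measure 114 mm over their backs; the gripper's body (76 mm by 85 mm) begins 54 mm behind the grasp point. The pads swing forward as they close: fully open they stand 13 mm farther back than shut.
Start: joints at [-1.45, 0.263, -0.048, 1.259, 0, 1.415], TCP at [142.96, -505.164, 231.278] pointing down, gripper open.
Joint ranges: [-2.65, 2.65], [-0.89, 1.7], [-1.18, 1.37], [-2.13, 2.11], [-1.35, 1.29], [-3.14, 3.14]. Speed limits (rad/s): [1.89, 1.89, 2.57, 2.79, 3.14, 3.14].

## Interface

Orientations are given as [roll, pitch, yaw] about the fixed x, y, z axes, in that order (R = Rz(yaw) Ry(pitch) Rx(roll)).
In Python, from bench import robot gives the robot as it stands.
- The arm moves only by the tool send_rows, never from a script. Its argument "motion" is a list of rows, each a list of 3 entries, a list of its own where there are three numbers: the shift along the world's x, y, z in m, then the turn about the world's z in degrees, then the opening, from 0 (shut) to 1 (fully open). In form: [[[x, y, z], yaw, claw], ...]. A call has exactly 8 rows; each row is the pose to reach, as a shift and turn from the pose commanded when the call began; what a row does not reach only later rows make up. A row lasts 1/8 s, in which the tool goes at most 62.5 mm and 10.7 degrees, less where a joint would pass 70% of its speed; a pose out of reach is approached as far as the arm can. A call with a gripper value outside its range is refused whole. The fingers move at their own pace and stop on an object; the grip force is fixed at half the most. Time passes only in rows, so rows that repeat a pose let the fingers close, or fill a call up. It gives the time, the measured TCP pose, the force, the opening and the grip force at its end, in the units of the state.
- robot.get_obs(): the state, without advancing time (a new reading comes with each control period).
- robot.read_camera(name): name is "scene" or "top" or "wrist"; returns (picture, depth): 400x640x3 uint8, red, green, blue; 400x640 float32, mm along the optical axis (not along the pixel's ray), 0 where there is no reading.
- robot.camera_model(name): a dict with "mtx" (3x3 intrinsics, pixels), "rvec" (rotation vector, rad) and "tvec" (3), from world to camera coordinates, as OpenCV has them. Camera axes: x right, y down, z forward; pixel columns grow to the right and rows downward; lengths in mm; the calibration is good to about 2 mm. A picture is of the moment at which its call begins: read the wrist's pose just before it. camera_model takes no time and is no camera call; for the wrist camera it gives the pose at the moment of the call.
- robot.close_job(): hands the job in; it is judged then, once.
The state is a dict: "time_s": time; "joint_pos": joint angles; "qvel": joint speeds; "tau": joint torques, N m; "position": TCP position; "orientation": TCP orientation; "force": force on the tool from outside, world axes, zero at the start; "torque": the same for the moment, N m; "gripper_width": finger opening in mm; "grip_force": force on a finger pad.
Only numpy, scipy, OpenCV 4.12 (cv2) and the standard library are available. Lean on these libraries where they do the work, as an engineer would, in place of code of your own. Each camera call takes 0.05 s, during which the arm holds its last target. There are 200 camera calls.

## Working session

There is one attempt and no reset: what is moved stays moved. The work goes in short steps, Python scripts to look and compute and a tool call to move; the robot and the scene stay as the last step left them, time stands still between calls to the robot, and variables do not carry over. Pictures are saved under pics/ and viewed, at most 10 in all, crops included, and the job is handed in when it is done.

Besides the shell and the picture viewer there is one more tool, called after "Call:" as name(argument=value, ...) on one line, values as JSON. send_rows: Moves the arm, as the interface text tells. Its arguments: {"type":"object","properties":{"motion":{"type":"array"}},"required":["motion"]}

```bash
mkdir -p pics; python3 - <<'E'
from bench import robot
import cv2,numpy as np
for n in ["scene","top"]:
    p,d=robot.read_camera(n); m=robot.camera_model(n)
    np.savez(f"{n}.npz",p=p,d=d,**{k:np.array(v) for k,v in m.items()})
    cv2.imwrite(f"pics/{n}0.png",p[...,::-1])
    print(n,m)
print(robot.get_obs())
E
```

```text
scene {'mtx': array([[379.59729336,   0.        , 316.41710863],
       [  0.        , 379.59729336, 201.27609079],
       [  0.        ,   0.        ,   1.        ]]), 'rvec': array([ 1.80701213,  1.63753026, -0.73543398]), 'tvec': array([ -42.40433564, -261.27772054, 1176.52733788])}
top {'mtx': array([[435.49853669,   0.        , 318.56171136],
       [  0.        , 435.49853669, 197.53732251],
       [  0.        ,   0.        ,   1.        ]]), 'rvec': array([ 2.14786876, -2.09059521,  0.21611246]), 'tvec': array([-12.7515706 , 559.91362284, 732.19673444])}
{'time_s': 0.1, 'joint_pos': array([-1.45026719e+00,  2.63482827e-01, -4.88410320e-02,  1.25941195e+00,
        8.10619238e-06,  1.41550251e+00]), 'qvel': array([-0.00070793, -0.00055017,  0.00195885, -0.00016106,  0.00049667,
       -0.00116682]), 'tau': array([ 3.86242682e-03, -6.38571525e+01,  3.85067546e+01,  9.94806265e-03,
       -1.17703312e-04,  1.08761051e-05]), 'position': array([ 142.94952017, -504.91834535,  230.88108434]), 'orientation': array([-3.14066573e+00, -1.53318396e-04,  2.75822872e-01]), 'force': array([0.35055303, 0.51827471, 0.38530648]), 'torque': array([-0.01422073, -0.01838837,  0.00059557]), 'grip_force': 0.0, 'gripper_width': 85.53939459765036}
```

View pics/top0.png

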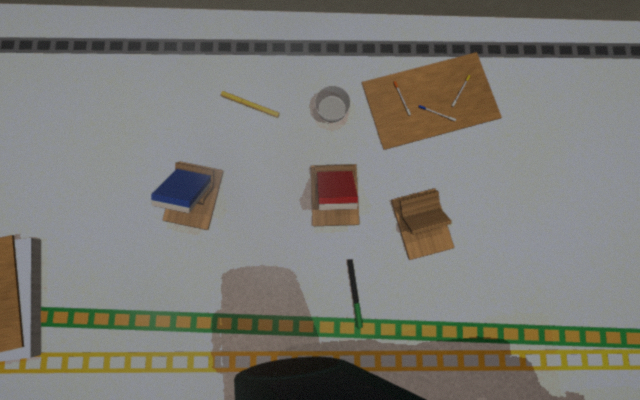

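View pics/scene0.png

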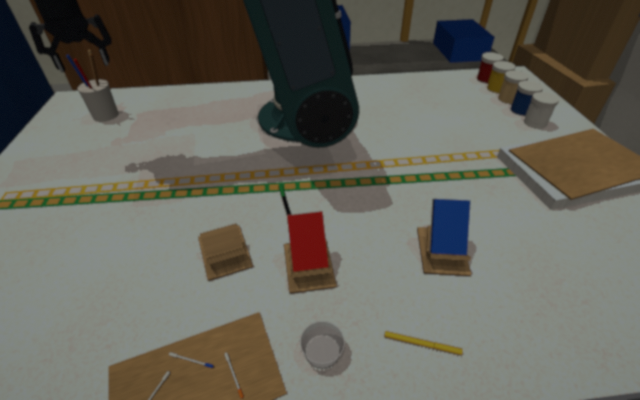

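```bash
cat > h.py <<'E'
import numpy as np,cv2
def cloud(n):
    z=np.load(n+".npz"); d=z["d"].astype(float); R,_=cv2.Rodrigues(z["rvec"]); K=z["mtx"]
    v,u=np.mgrid[:d.shape[0],:d.shape[1]]
    c=np.stack([(u-K[0,2])/K[0,0]*d,(v-K[1,2])/K[1,1]*d,d],-1)-z["tvec"].reshape(3)
    P=c@R; P[d<=0]=np.nan
    return z["p"].astype(int),P
E
python3 - <<'E'
from h import *
for n in ["top","scene"]:
    p,P=cloud(n); r,g,b=p[...,0],p[...,1],p[...,2]
    near=(P[...,0]>250)&(P[...,0]<800)&(abs(P[...,1])<450)
    def rep(nm,m,zmin):
        m=m&near&(P[...,2]>zmin); Q=P[m]
        if len(Q)<20: print(n,nm,len(Q)); return
        for _ in range(3):
            c=np.median(Q,0) if _==0 else Q.mean(0); w=np.linalg.svd(Q-c,full_matrices=False)[2][2]; w*=np.sign(w[2])
            Q=Q[abs((Q-c)@w)<(6,3,2)[_]]
        e=np.degrees(np.arcsin(w[2])); a=np.degrees(np.arctan2(w[1],w[0]))
        box=cv2.minAreaRect((Q[:,:2]).astype(np.float32))
        ux=np.array([np.cos(np.radians(a)),np.sin(np.radians(a))]); s=Q[:,:2]@ux; t=Q[:,:2]@[-ux[1],ux[0]]
        print(n,nm,len(Q),"c",Q.mean(0).round(1),"n elev %.1f az %.1f"%(e,a),"along %.1f %.1f lat %.1f %.1f z %.1f %.1f"%(s.min(),s.max(),t.min(),t.max(),Q[:,2].min(),Q[:,2].max()), "midlat->",(np.percentile(t,[1,99])).round(1))
    rep("blue",(b>r+40)&(b>g+20),30)
    rep("red",(r>g+60)&(r>b+60),30)
    wood=(r>b+25)&(r<g+60)
    # feet
    v,u=np.mgrid[:400,:640]
    if n=="top":
        rep("board",(u>395)&(u<455)&(v>185)&(v<262),14)
        for nm,(u0,u1,v0,v1) in dict(E=(385,460,185,265),B=(145,230,155,235),R=(300,365,160,230)).items():
            m=(u>u0)&(u<u1)&(v>v0)&(v<v1)&(P[...,2]>3)
            Q=P[m]; print(nm,len(Q),cv2.minAreaRect(Q[:,:2].astype(np.float32)),np.percentile(Q[:,2],[1,50,99]))
            print(np.histogram(Q[:,2],bins=range(0,130,8))[0])
    t=P[(abs(P[...,2])<15)&near]; print("table z",np.median(t[:,2]))
E
python3 - <<'E'
import cv2
p=cv2.imread("pics/top0.png")[150:270,140:470]
cv2.imwrite("pics/topc.png",cv2.resize(p,(792,288),interpolation=cv2.INTER_CUBIC))
E
```

```text
top blue 908 c [566.8 247.   85.6] n elev 40.5 az -10.1 along 486.1 552.0 lat 308.0 372.1 z 40.3 118.7 midlat-> [310.1 370.8]
top red 219 c [566.2 -41.   95.3] n elev 41.7 az 8.0 along 535.4 599.3 lat -139.1 -73.5 z 45.0 117.1 midlat-> [-138.2  -75.2]
top board 267 c [ 531.4 -193.7   43.7] n elev 63.1 az 19.2 along 413.0 471.9 lat -395.0 -320.7 z 26.6 57.2 midlat-> [-394.5 -321.4]
E 3011 ((526.0298461914062, -194.93780517578125), (136.204833984375, 136.871826171875), 1.6411980390548706) [ 3.69571405 10.27802047 59.16079563]
[1096  431  121  353  389  274  182  165    0    0    0    0    0    0
    0    0]
B 3328 ((574.3292236328125, 252.81884765625), (126.26411437988281, 140.81944274902344), 89.14604187011719) [  3.99650973  44.85990891 115.76955943]
[874 308  27  34 212 255 135 145 127 135 136 137 230 369 204   0]
R 2844 ((577.935302734375, -25.163883209228516), (134.78982543945312, 113.01577758789062), 0.3971980810165405) [  3.90453458  43.28429215 116.12185912]
[751 317   8  17 177 226  98  96  91 102 104  99 193 364 201   0]
table z -0.46999100359900825
scene blue 1682 c [572.2 244.5  78.9] n elev 40.0 az -10.2 along 486.7 553.4 lat 309.5 374.2 z 38.6 117.7 midlat-> [310.1 373.3]
scene red 1724 c [581.1 -26.4  78.4] n elev 40.0 az 3.2 along 544.6 612.4 lat -90.2 -25.7 z 38.1 118.1 midlat-> [-89.2 -27.2]
table z 1.1548383781333744
```

View pics/topc.png

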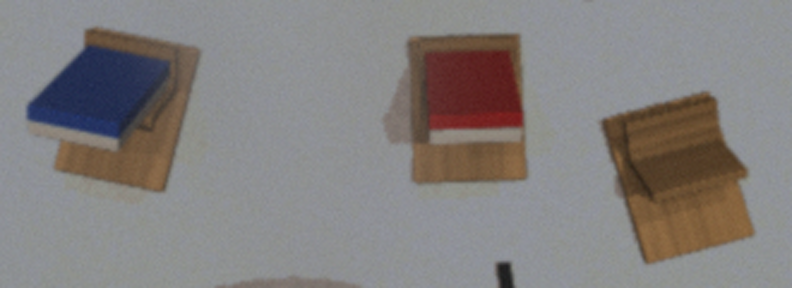

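```bash
python3 - <<'E'
from h import *
from scipy.optimize import least_squares
v,u=np.mgrid[:400,:640]
b=np.array([.766,.643]);up=np.array([-.643,.766])
for n,(u0,u1,v0,v1) in dict(top=(380,460,180,265),scene=(190,260,215,285)).items():
    p,P=cloud(n); Q=P[(u>u0)&(u<u1)&(v>v0)&(v<v1)&(P[...,2]>27)&(P[...,2]<58)]
    def res(q):
        a=q[0]; s=Q[:,0]*np.cos(a)+Q[:,1]*np.sin(a)-q[1]; z=Q[:,2]-22.5-q[2]
        n1=s*b[0]+z*b[1]; n2=s*up[0]+z*up[1]
        return np.minimum(abs(n1),abs(n2))
    best=min((least_squares(res,[np.radians(a),s0,0],loss="soft_l1",f_scale=1) for a in (10,14,18,22) for s0 in range(400,520,8)),key=lambda r:r.cost)
    a=best.x[0]; R=res(best.x); s=Q[:,0]*np.cos(a)+Q[:,1]*np.sin(a)-best.x[1]; z=Q[:,2]-22.5-best.x[2]; t=-Q[:,0]*np.sin(a)+Q[:,1]*np.cos(a)
    m1=abs(s*b[0]+z*b[1])<2.5; m2=abs(s*up[0]+z*up[1])<2.5
    print(n,len(Q),"az %.2f V s %.1f dz %.1f"%(np.degrees(a),*best.x[1:]),"med res",np.median(R),m1.sum(),m2.sum())
    for m in (m1,m2): print("  lat",np.percentile(t[m],[1,5,95,99]).round(1),"z",np.percentile(Q[m,2],[1,99]).round(1))
    # foot top
    F=P[(u>u0)&(u<u1)&(v>v0)&(v<v1)&(P[...,2]>6)&(P[...,2]<16)]
    r=cv2.minAreaRect(F[:,:2].astype(np.float32)); print("  foot",r,np.median(F[:,2]))
E
```

```text
top 1149 az 16.61 V s 468.1 dz -1.6 med res 0.8269100432215284 532 452
  lat [-374.4 -371.5 -304.2 -301.8] z [27.5 57.8]
  lat [-374.5 -371.7 -305.1 -302.2] z [27.2 43.9]
  foot ((525.7906494140625, -195.978759765625), (119.62355041503906, 90.22128295898438), 16.818910598754883) 7.565670527820103
scene 1037 az 16.23 V s 470.7 dz -1.4 med res 1.07674168047844 751 175
  lat [-369.9 -367.2 -300.7 -297.6] z [27.4 57.6]
  lat [-369.3 -366.7 -300.7 -297.9] z [27.3 45.3]
  foot ((525.54052734375, -194.58969116210938), (122.5640869140625, 89.83584594726562), 16.36367416381836) 8.588676189737306
```

Call:
send_rows(motion=[[[0.02,0.04,0],4,1],[[0.046,0.087,0],8,1],[[0.072,0.134,0],12,1],[[0.098,0.181,0],16,1],[[0.124,0.228,0],20,1],[[0.15,0.275,0],24,1],[[0.176,0.322,0],28,1],[[0.202,0.369,0],32,1]])

```text
time_s: 1.1
position: [345.4, -134.5, 231.3]
orientation: [3.141, -0.0, 0.836]
force: [0.7, 0.7, 0.2]
gripper_width: 86.2
grip_force: 0.0
```

Call:
send_rows(motion=[[[0.026,0.047,0],4,1],[[0.052,0.094,0],8,1],[[0.078,0.141,0],12,1],[[0.104,0.188,0],16,1],[[0.13,0.235,0],20,1],[[0.156,0.282,0],24,1],[[0.182,0.329,0],28,1],[[0.2095,0.383,0],32,1]])

```text
time_s: 2.1
position: [555.0, 248.4, 231.1]
orientation: [-3.141, 0.0, 1.395]
force: [1.0, -1.4, 0.6]
gripper_width: 85.4
grip_force: 0.0
```

Call:
send_rows(motion=[[[0,0,-0.01],0,1],[[0,0,-0.02],0,1],[[0,0,-0.04],0,1],[[0,0,-0.06],0,1],[[0,0,-0.06],0,1],[[0,0,-0.06],0,1],[[0,0,-0.06],0,1],[[0,0,-0.06],0,1]])

```text
time_s: 3.1
position: [554.7, 246.8, 171.8]
orientation: [3.141, -0.0, 1.393]
force: [-0.2, -0.1, -0.3]
gripper_width: 85.3
grip_force: 0.0
```

```bash
python3 - <<'E'
from bench import robot
import cv2,numpy as np
o=robot.get_obs(); print({k:np.round(o[k],3) for k in("time_s","joint_pos","position","orientation","force","gripper_width")})
m=robot.camera_model("wrist"); p,d=robot.read_camera("wrist")
np.savez("wrist.npz",p=p,d=d,**m); print(m["tvec"])
q,_=robot.read_camera("scene")
cv2.imwrite("pics/w1.png",np.hstack([p[...,::-1],cv2.resize(q[130:290,380:500],(300,400))[...,::-1]])[:, :800] if 0 else cv2.resize(np.hstack([p[...,::-1],cv2.resize(q[130:290,380:500],(300,400))[...,::-1]]),(800,340)))
E
```

```text
{'time_s': np.float64(3.1), 'joint_pos': array([ 0.285,  0.425,  0.038,  1.183, -0.   ,  2.033]), 'position': array([554.657, 246.817, 171.794]), 'orientation': array([ 3.141, -0.   ,  1.393]), 'force': array([-0.207, -0.104, -0.335]), 'gripper_width': np.float64(85.329)}
[-501.79174248  310.52186425  412.65020563]
```

View pics/w1.png

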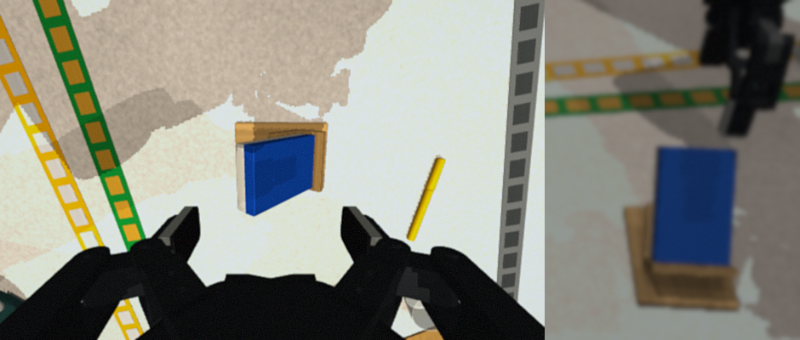

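```bash
python3 - <<'E'
from h import *
p,P=cloud("wrist"); r,g,b=p[...,0],p[...,1],p[...,2]
m=(b>r+40)&(b>g+30)&(P[...,2]>30)&(P[...,2]<125)
Q=P[m]; c=np.median(Q,0)
for k in (8,3,2):
    w=np.linalg.svd(Q-c,full_matrices=False)[2][2]; w*=np.sign(w[2]); Q=Q[abs((Q-c)@w)<k]; c=Q.mean(0)
a=np.arctan2(w[1],w[0]); print("elev",np.degrees(np.arcsin(w[2])),"az",np.degrees(a),len(Q))
for a in (a,np.radians(-10.2)):
    s=Q[:,0]*np.cos(a)+Q[:,1]*np.sin(a); t=-Q[:,0]*np.sin(a)+Q[:,1]*np.cos(a)
    print(np.percentile(s,[0,1,99,100]).round(1),np.percentile(t,[0,1,99,100]).round(1),np.percentile(Q[:,2],[0,1,99,100]).round(1),"on-plane offset s at z77.7:",(s+(Q[:,2]-77.7)*np.tan(np.radians(40))).mean())
E
```

```text
elev 40.30392359745412 az -9.978028613761525 5242
[486.4 487.5 553.6 555. ] [308.4 309.6 373.9 374.4] [ 37.9  40.7 117.9 119.3] on-plane offset s at z77.7: 522.6030062644311
[485.2 486.2 552.3 553.6] [310.5 311.6 375.9 376.3] [ 37.9  40.7 117.9 119.3] on-plane offset s at z77.7: 521.2705600472726
```

Call:
send_rows(motion=[[[0,0.0015,-0.015],0,1],[[0,0.0015,-0.035],0,1],[[0,0.0015,-0.055],0,1],[[0,0.0015,-0.075],0,1],[[0,0.0015,-0.085],0,1],[[0,0.0015,-0.095],0,1],[[0,0.0015,-0.095],0,1],[[0,0.0015,-0.095],0,1]])

```text
time_s: 4.2
position: [554.7, 248.4, 76.7]
orientation: [3.141, -0.0, 1.393]
force: [-1.0, -0.1, -0.3]
gripper_width: 85.5
grip_force: 0.0
```

Call:
send_rows(motion=[[[0.002,-0.0004,0],0,0.96],[[0.004,-0.0007,0],0,0.91],[[0.0065,-0.0012,0],0,0.87],[[0.009,-0.0016,0],0,0.82],[[0.011,-0.002,0],0,0.78],[[0.013,-0.0024,0],0,0.74],[[0.015,-0.0027,0],0,0.7],[[0.017,-0.003,0],0,0.66]])

```text
time_s: 5.2
position: [571.7, 245.3, 76.3]
orientation: [3.141, 0.0, 1.393]
force: [-1.1, -0.5, -0.1]
gripper_width: 56.3
grip_force: 0.2
```

```bash
cat > snap.py <<'E'
from bench import robot
import cv2,numpy as np,sys
o=robot.get_obs(); print({k:np.round(o[k],3) for k in("time_s","position","orientation","force","gripper_width","grip_force")})
n,u0,v0,w,h=sys.argv[1],*map(int,sys.argv[2:6])
m=robot.camera_model("wrist"); p,d=robot.read_camera("wrist"); np.savez("wrist.npz",p=p,d=d,**m)
q,d2=robot.read_camera("scene"); m=robot.camera_model("scene"); np.savez("scene.npz",p=q,d=d2,**m)
a=cv2.resize(p[...,::-1],(450,281)); b=cv2.resize(q[v0:v0+h,u0:u0+w,::-1],(int(281*w/h),281),interpolation=cv2.INTER_CUBIC)
cv2.imwrite(f"pics/{n}.png",np.hstack([a,b]))
E
python3 snap.py w2 380 130 140 150
```

```text
{'time_s': np.float64(5.2), 'position': array([571.685, 245.294,  76.261]), 'orientation': array([3.141, 0.   , 1.393]), 'force': array([-1.136, -0.508, -0.118]), 'gripper_width': np.float64(56.263), 'grip_force': np.float64(0.246)}
```

View pics/w2.png

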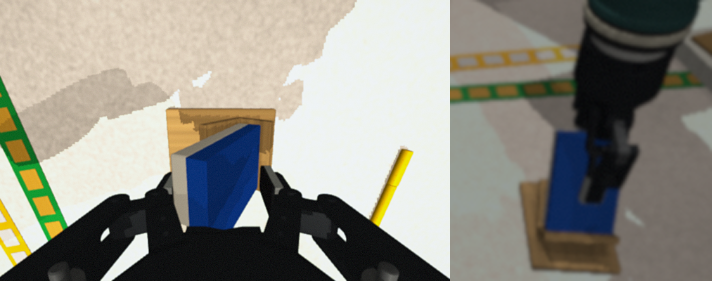

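Call:
send_rows(motion=[[[0.002,-0.0004,0],0,0.62],[[0.004,-0.0007,0],0,0.58],[[0.0065,-0.0012,0],0,0.54],[[0.009,-0.0016,0],0,0.49],[[0.011,-0.002,0],0,0.45],[[0.013,-0.0024,0],0,0.41],[[0.015,-0.0027,0],0,0.37],[[0.017,-0.003,0],0,0.34]])

```text
time_s: 6.3
position: [588.6, 242.3, 76.3]
orientation: [3.142, 0.0, 1.393]
force: [0.9, 0.4, -0.5]
gripper_width: 28.9
grip_force: 0.0
```

```bash
python3 snap.py w3 380 130 140 150
```

```text
{'time_s': np.float64(6.3), 'position': array([588.61 , 242.318,  76.285]), 'orientation': array([3.142, 0.   , 1.393]), 'force': array([ 0.944,  0.384, -0.513]), 'gripper_width': np.float64(28.893), 'grip_force': np.float64(0.0)}
```

View pics/w3.png

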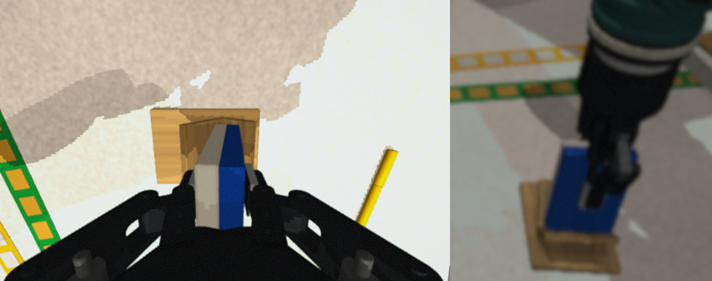

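Call:
send_rows(motion=[[[0,0,0],0,0.31],[[0,0,0],0,0.28],[[0,0,0],0,0.24],[[0,0,0],0,0.18],[[0,0,0],0,0.1],[[0,0,0],0,0],[[0,0,0],0,0],[[0,0,0],0,0]])

```text
time_s: 7.4
position: [590.0, 242.2, 76.9]
orientation: [3.138, -0.0, 1.392]
force: [5.5, -1.9, 0.3]
gripper_width: 23.2
grip_force: 50.9
```

Call:
send_rows(motion=[[[0,0,0.003],0,0],[[0,0,0.008],0,0],[[0,0,0.016],0,0],[[0,0,0.028],0,0],[[0,0,0.044],0,0],[[0,0,0.056],0,0],[[0,0,0.06],0,0],[[0,0,0.06],0,0]])

```text
time_s: 8.4
position: [588.5, 242.3, 136.3]
orientation: [3.141, -0.0, 1.393]
force: [0.4, -0.1, -1.1]
gripper_width: 23.2
grip_force: 50.9
```

```bash
python3 snap.py w4 380 110 140 150
```

```text
{'time_s': np.float64(8.4), 'position': array([588.473, 242.34 , 136.345]), 'orientation': array([ 3.141, -0.   ,  1.393]), 'force': array([ 0.432, -0.059, -1.063]), 'gripper_width': np.float64(23.216), 'grip_force': np.float64(50.924)}
```

View pics/w4.png

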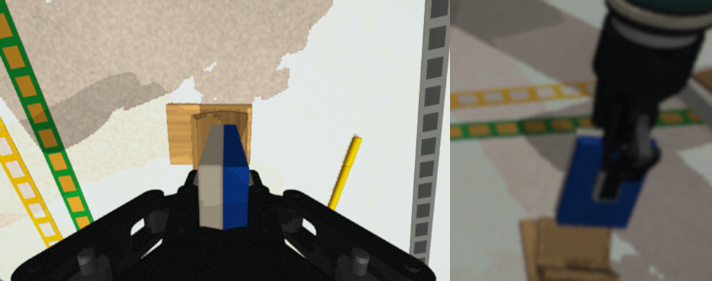

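```bash
cat > meas.py <<'E'
from h import *
from bench import robot
o=robot.get_obs(); T=o["position"]; a=o["orientation"][2]-np.pi/2
for n in("scene","wrist"):
    p,P=cloud(n); r,g,b=p[...,0],p[...,1],p[...,2]
    m=(b>r+30)&(b>g+20)&(np.linalg.norm(P-T,axis=-1)<110); Q=P[m]
    D=Q-T; s=D[:,0]*np.cos(a)+D[:,1]*np.sin(a); t=-D[:,0]*np.sin(a)+D[:,1]*np.cos(a)
    k=abs(s-np.median(s))<6
    print(n,k.sum(),"s",np.percentile(s[k],[5,50,95]).round(1),"t",np.percentile(t[k],[1,99]).round(1),"z",np.percentile(D[k,2],[1,99]).round(1))
    if n=="scene":
        print(cv2.minAreaRect(np.c_[t,D[:,2]][k].astype(np.float32)))
        print("s vs z slope",np.polyfit(D[k,2],s[k],1),"s vs t",np.polyfit(t[k],s[k],1))
E
python3 meas.py
```

```text
scene 1059 s [ 9.1 11.3 12.8] t [-32.8  30.1] z [-35.9  63.8]
((-1.3970394134521484, 16.72425079345703), (64.50851440429688, 108.79627227783203), 0.6843016147613525)
s vs z slope [-1.10107388e-02  1.12610791e+01] s vs t [ 0.01248595 11.29541197]
wrist 4667 s [ 0.5  5.6 10.9] t [ 2.1 33.9] z [-26.9  64.8]
```

Call:
send_rows(motion=[[[0,-0.006,0.012],6,0],[[-0.002,-0.02,0.026],14,0],[[-0.004,-0.038,0.04],23,0],[[-0.006,-0.058,0.054],32,0],[[-0.008,-0.08,0.066],41,0],[[-0.01,-0.102,0.076],50,0],[[-0.012,-0.124,0.082],59,0],[[-0.013,-0.144,0.084],68,0]])

```text
time_s: 9.5
position: [575.3, 97.6, 220.2]
orientation: [-3.141, -0.0, 2.585]
force: [0.6, 0.8, -1.1]
gripper_width: 23.5
grip_force: 50.9
```

Call:
send_rows(motion=[[[-0.002,-0.02,0],9,0],[[-0.004,-0.04,0],18,0],[[-0.006,-0.06,0],27,0],[[-0.008,-0.08,0],36,0],[[-0.01,-0.1,0],45,0],[[-0.012,-0.12,0],54,0],[[-0.013,-0.14,0],63,0],[[-0.014,-0.16,0],72,0]])

```text
time_s: 10.5
position: [561.2, -62.3, 219.8]
orientation: [3.141, -0.0, -2.442]
force: [-0.6, -0.2, -0.7]
gripper_width: 23.5
grip_force: 50.9
```

Call:
send_rows(motion=[[[-0.002,-0.02,0],9,0],[[-0.004,-0.04,0],18,0],[[-0.006,-0.06,0],27,0],[[-0.008,-0.08,0],36,0],[[-0.01,-0.1,0],45,0],[[-0.012,-0.118,0],54,0],[[-0.0127,-0.1268,0],62,0],[[-0.0127,-0.1268,0],66.7,0]])

```text
time_s: 11.5
position: [548.5, -189.1, 219.7]
orientation: [3.141, 0.001, -1.28]
force: [-0.0, 0.7, -1.3]
gripper_width: 23.6
grip_force: 50.9
```

Call:
send_rows(motion=[[[0,0,-0.01],0,0],[[0,0,-0.03],0,0],[[0,0,-0.05],0,0],[[0,0,-0.07],0,0],[[0,0,-0.08],0,0],[[0,0,-0.085],0,0],[[0,0,-0.085],0,0],[[0,0,-0.085],0,0]])

```text
time_s: 12.5
position: [549.0, -188.6, 135.8]
orientation: [-3.141, -0.001, -1.283]
force: [0.3, -0.4, -1.0]
gripper_width: 23.1
grip_force: 51.0
```

```bash
python3 snap.py w5 160 130 140 150; python3 - <<'E'
from h import *
from bench import robot
from scipy.optimize import least_squares
o=robot.get_obs();T=o["position"]
b=np.array([.766,.643]);up=np.array([-.643,.766])
p,P=cloud("wrist"); r,g,bb=p[...,0],p[...,1],p[...,2]
D=P-[545.8,-189.4,0]
m=(np.linalg.norm(D[...,:2],axis=-1)<75)&(P[...,2]>26)&(P[...,2]<59)&(r>bb+20)
Q=P[m]; print(len(Q))
def res(q):
    a=q[0]; s=Q[:,0]*np.cos(a)+Q[:,1]*np.sin(a)-q[1]; z=Q[:,2]-22.5-q[2]
    return np.minimum(abs(s*b[0]+z*b[1]),abs(s*up[0]+z*up[1]))
best=min((least_squares(res,[np.radians(16.5),s0,0],loss="soft_l1") for s0 in range(455,490,4)),key=lambda r:r.cost)
a=best.x[0];s=Q[:,0]*np.cos(a)+Q[:,1]*np.sin(a)-best.x[1]; z=Q[:,2]-22.5-best.x[2]; t=-Q[:,0]*np.sin(a)+Q[:,1]*np.cos(a)
k=res(best.x)<2; print(np.degrees(a),best.x[1:],np.median(res(best.x)),k.sum(),"t",np.percentile(t[k],[1,3,97,99]))
print("TCP s,t",T[0]*np.cos(a)+T[1]*np.sin(a),-T[0]*np.sin(a)+T[1]*np.cos(a))
E
python3 meas.py
```

```text
{'time_s': np.float64(12.5), 'position': array([ 549.037, -188.579,  135.814]), 'orientation': array([-3.141e+00, -1.000e-03, -1.283e+00]), 'force': array([ 0.303, -0.424, -0.969]), 'gripper_width': np.float64(23.144), 'grip_force': np.float64(50.961)}
2629
16.29227919405989 [ 4.69186136e+02 -1.27560293e-01] 0.5258367700244424 2187 t [-371.94566561 -371.46732204 -314.45225881 -309.05591819]
TCP s,t 474.0407876968599 -335.0091652155518
scene 59 s [0.2 5.1 9.3] t [-31.   30.4] z [61.4 64.7]
((-0.40364837646484375, 62.95077896118164), (61.984588623046875, 3.4839792251586914), 0.25304123759269714)
s vs z slope [-0.69721088 48.58643889] s vs t [0.01529723 4.64417674]
wrist 4693 s [ 0.4  5.5 10.8] t [ 0.5 32.2] z [-27.6  64.4]
```

View pics/w5.png

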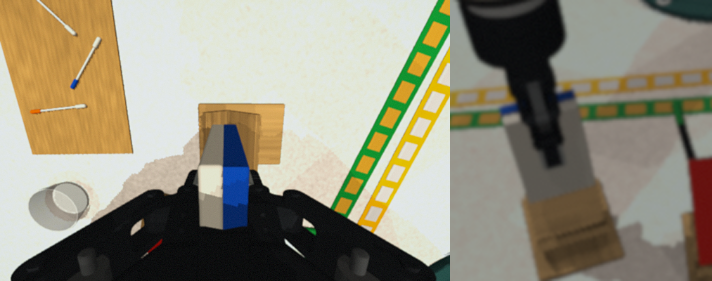

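Call:
send_rows(motion=[[[-0.0017,-0.0005,-0.015],0,0],[[-0.0017,-0.0005,-0.03],0,0],[[-0.0017,-0.0005,-0.042],0,0],[[-0.0017,-0.0005,-0.051],0,0],[[-0.0017,-0.0005,-0.056],0,0],[[-0.0017,-0.0005,-0.058],0,0],[[-0.0017,-0.0005,-0.06],0,0],[[-0.0017,-0.0005,-0.06],0,0]])

```text
time_s: 13.6
position: [547.2, -189.0, 77.0]
orientation: [-3.141, -0.001, -1.283]
force: [-7.3, 3.3, 20.7]
gripper_width: 23.6
grip_force: 53.8
```

Call:
send_rows(motion=[[[0,0,-0.0005],0,0],[[0,0,-0.001],0,0],[[0,0,-0.0015],0,0],[[0,0,-0.002],0,0],[[0,0,-0.0025],0,0],[[0,0,-0.003],0,0],[[0,0,-0.003],0,0],[[0,0,-0.003],0,0]])

```text
time_s: 14.6
position: [547.4, -189.5, 76.5]
orientation: [-3.139, -0.004, -1.283]
force: [-19.4, 5.4, 57.5]
gripper_width: 23.2
grip_force: 57.3
```

Call:
send_rows(motion=[[[0,0,0.002],0,0],[[0,0,0.004],0,0],[[0,0,0.004],0,0.25],[[-0.0019,-0.0006,0.004],0,0.31],[[-0.0038,-0.0011,0.004],0,0.34],[[-0.0062,-0.0018,0.004],0,0.375],[[-0.0091,-0.0027,0.004],0,0.405],[[-0.0115,-0.0034,0.004],0,0.43]])

```text
time_s: 15.6
position: [535.3, -192.4, 76.2]
orientation: [3.142, 0.0, -1.283]
force: [0.4, -0.2, -1.0]
gripper_width: 36.8
grip_force: 0.0
```

```bash
python3 snap.py w6 160 130 140 150; cat > tilt.py <<'E'
from h import *
p,P=cloud("scene"); r,g,b=p[...,0],p[...,1],p[...,2]
D=P-[545.8,-189.4,0]; a=np.radians(16.3)
s=D[...,0]*np.cos(a)+D[...,1]*np.sin(a); t=-D[...,0]*np.sin(a)+D[...,1]*np.cos(a); z=P[...,2]
m=(abs(s+15)<70)&(abs(t)<36)&(z>35)&(z<145)&(abs(r-b)<40)&(r>90)
Q=np.c_[s,t,z][m]; c=np.median(Q,0)
for k in (12,5,2.5):
    w=np.linalg.svd(Q-c,full_matrices=False)[2][2]; w*=np.sign(w[0]); Q=Q[abs((Q-c)@w)<k]; c=Q.mean(0)
print(len(Q),"normal",w.round(3),"tilt from vertical %.1f"%np.degrees(np.arcsin(w[2])),"z",np.percentile(Q[:,2],[1,99]).round(1),"s",np.percentile(Q[:,0],[1,99]).round(1),"t",np.percentile(Q[:,1],[1,99]).round(1))
E
python3 tilt.py
```

```text
{'time_s': np.float64(15.6), 'position': array([ 535.33 , -192.423,   76.243]), 'orientation': array([ 3.142,  0.   , -1.283]), 'force': array([ 0.406, -0.223, -1.003]), 'gripper_width': np.float64(36.792), 'grip_force': np.float64(0.0)}Traceback (most recent call last):
  File "tilt.py", line 6, in <module>
    Q=np.c_[s,t,z][m]; c=np.median(Q,0)
      ~~~~~~~~~~~~^^^
IndexError: boolean index did not match indexed array along axis 1; size of axis is 1920 but size of corresponding boolean axis is 640
```

```bash
sed -i 's/np.c_\[s,t,z\]\[m\]/np.stack([s,t,z],-1)[m]/' tilt.py; python3 tilt.py
```

```text
1062 normal [0.985 0.002 0.173] tilt from vertical 9.9 z [ 39.5 137.4] s [-5.3 13.4] t [-30.9  34. ]
```

View pics/w6.png

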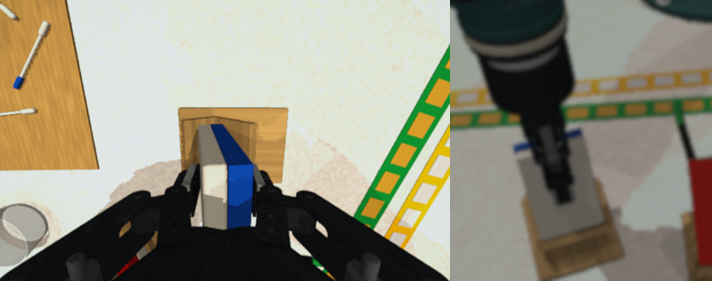

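Call:
send_rows(motion=[[[-0.0015,-0.0004,0],0,0.445],[[-0.003,-0.0009,0],0,0.46],[[-0.005,-0.0015,0],0,0.475],[[-0.0067,-0.002,0],0,0.49],[[-0.0086,-0.0025,0],0,0.508],[[-0.0106,-0.0031,0],0,0.525],[[-0.0128,-0.0037,0],0,0.538],[[-0.015,-0.0044,0],0,0.55]])

```text
time_s: 16.7
position: [520.4, -196.8, 76.3]
orientation: [-3.142, 0.0, -1.283]
force: [0.4, 0.1, 0.4]
gripper_width: 46.9
grip_force: 0.1
```

Call:
send_rows(motion=[[[-0.002,-0.0006,0],0,0.562],[[-0.004,-0.0012,0],0,0.573],[[-0.006,-0.0018,0],0,0.585],[[-0.0085,-0.0025,0],0,0.59],[[-0.011,-0.0032,0],0,0.597],[[-0.0135,-0.004,0],0,0.605],[[-0.016,-0.0047,0],0,0.61],[[-0.018,-0.0053,0],0,0.615]])

```text
time_s: 17.7
position: [502.5, -202.1, 76.3]
orientation: [-3.141, -0.0, -1.283]
force: [1.4, 0.6, 1.0]
gripper_width: 52.4
grip_force: 0.7
```

```bash
python3 snap.py w7 160 130 140 150; python3 tilt.py
```

```text
{'time_s': np.float64(17.7), 'position': array([ 502.464, -202.098,   76.328]), 'orientation': array([-3.141, -0.   , -1.283]), 'force': array([1.411, 0.559, 0.994]), 'gripper_width': np.float64(52.405), 'grip_force': np.float64(0.708)}
1433 normal [ 0.758 -0.003  0.652] tilt from vertical 40.7 z [ 39.1 115.8] s [-49.6  16.1] t [-30.6  33.8]
```

Call:
send_rows(motion=[[[0,0,0],0,0.66],[[0,0,0],0,0.72],[[0,0,0],0,0.78],[[0,0,0],0,0.84],[[0,0,0],0,0.92],[[0,0,0],0,1],[[0,0,0],0,1],[[0,0,0],0,1]])

```text
time_s: 18.8
position: [502.6, -202.1, 76.3]
orientation: [-3.142, -0.0, -1.283]
force: [0.2, 0.1, -0.5]
gripper_width: 85.0
grip_force: 0.0
```

Call:
send_rows(motion=[[[0,0,0.008],0,1],[[0,0,0.02],0,1],[[0,0,0.04],0,1],[[0,0,0.065],0,1],[[0,0,0.09],0,1],[[0,0,0.115],0,1],[[0,0,0.13],0,1],[[0,0,0.13],0,1]])

```text
time_s: 19.8
position: [503.0, -202.3, 207.8]
orientation: [-3.14, -0.002, -1.283]
force: [0.7, -0.3, -0.0]
gripper_width: 85.2
grip_force: 0.0
```

```bash
python3 snap.py w8 160 130 200 150; python3 tilt.py
```

```text
{'time_s': np.float64(19.8), 'position': array([ 503.037, -202.345,  207.788]), 'orientation': array([-3.140e+00, -2.000e-03, -1.283e+00]), 'force': array([ 0.747, -0.272, -0.035]), 'gripper_width': np.float64(85.245), 'grip_force': np.float64(0.0)}
1832 normal [0.759 0.    0.651] tilt from vertical 40.6 z [ 38.5 116.3] s [-50.4  16.1] t [-30.7  33.7]
```

View pics/w8.png

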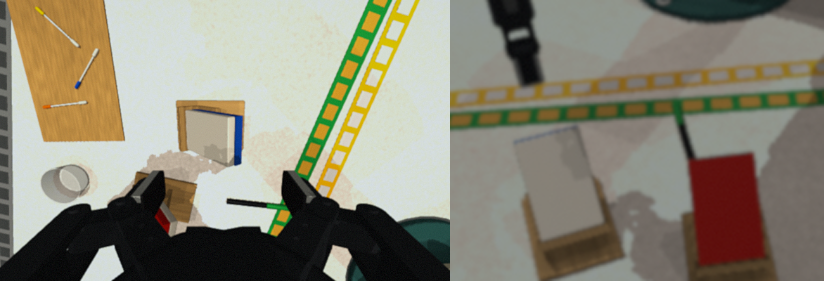

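```bash
python3 -c "
from bench import robot
print(robot.close_job())"
```

```text
the job is handed in; nothing more can be done
None
```

The blue ink pad box now lies closed and lid-down on the empty rest with its end on the ledge, the red box was left untouched, and the job was handed in after about 20 s with the gripper clear.

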